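Find the tired shock mount and push its tag down

TASK

Three spring shock mounts stand in the check stations. Press each one's pad gently, at least 5 mm down, to feel which spring is softest; then push the white tag of the station with the softest mount all the way down and leave the other two tags up. Grip and lift nothing: leave the mounts in their cups and everything else on the bench where it is.

Things in the scene. Friction and masses are not known exactly. Their poses are not given: they have to be found in the camera images.
- station_left: Check station, the left one as the robot sees it, screwed to the bench: grey base 122 x 54 x 20 mm, origin at the centre of its underside, z up. A round cup (rim 5 mm high) 30 mm from the origin along its own -x holds one loose spring mount; the white tag stands 38 mm from the origin along its +x.
- tag_left_top (a point): Centre of the top face (16 x 28 mm, long side along the station's y) of the white slide tag of station_left, in a metal guide (28 x 38 mm) whose top is 44 mm above the bench; 60 mm above the bench with the tag up, 46 mm with it down. Moves with the tag.
- tag_left (a joint): How far the tag of station_left is pushed down, m: 0 up, 0.014 fully down at its stop. It starts 0 to 0.002 down. Friction of about 2.5 N holds it wherever it is left; no spring.
- ring_left (a joint): Black travel ring (44 mm across, 3 mm high) of station_left, round the spring just under the pad, m below its top place: 0 at the start, at most 0.0135. The pad carries it down (about 0.3 N) and it stays there, so it shows how far the pad was pressed (some 0.5 mm less than that).
- station_middle: Check station, the middle one as the robot sees it, screwed to the bench: grey base 122 x 54 x 20 mm, origin at the centre of its underside, z up. A round cup (rim 5 mm high) 30 mm from the origin along its own -x holds one loose spring mount; the white tag stands 38 mm from the origin along its +x.
- tag_middle_top (a point): Centre of the top face (16 x 28 mm, long side along the station's y) of the white slide tag of station_middle, in a metal guide (28 x 38 mm) whose top is 44 mm above the bench; 60 mm above the bench with the tag up, 46 mm with it down. Moves with the tag.
- tag_middle (a joint): How far the tag of station_middle is pushed down, m: 0 up, 0.014 fully down at its stop. It starts 0 to 0.002 down. Friction of about 2.5 N holds it wherever it is left; no spring.
- ring_middle (a joint): Black travel ring (44 mm across, 3 mm high) of station_middle, round the spring just under the pad, m below its top place: 0 at the start, at most 0.0135. The pad carries it down (about 0.3 N) and it stays there, so it shows how far the pad was pressed (some 0.5 mm less than that).
- station_right: Check station, the right one as the robot sees it, screwed to the bench: grey base 122 x 54 x 20 mm, origin at the centre of its underside, z up. A round cup (rim 5 mm high) 30 mm from the origin along its own -x holds one loose spring mount; the white tag stands 38 mm from the origin along its +x.
- tag_right_top (a point): Centre of the top face (16 x 28 mm, long side along the station's y) of the white slide tag of station_right, in a metal guide (28 x 38 mm) whose top is 44 mm above the bench; 60 mm above the bench with the tag up, 46 mm with it down. Moves with the tag.
- tag_right (a joint): How far the tag of station_right is pushed down, m: 0 up, 0.014 fully down at its stop. It starts 0 to 0.002 down. Friction of about 2.5 N holds it wherever it is left; no spring.
- ring_right (a joint): Black travel ring (44 mm across, 3 mm high) of station_right, round the spring just under the pad, m below its top place: 0 at the start, at most 0.0135. The pad carries it down (about 0.3 N) and it stays there, so it shows how far the pad was pressed (some 0.5 mm less than that).
- pad_a_top (a point): Centre of the top of the round pad (44 mm across, 16 mm thick, black top) of one loose spring mount (44 mm foot, open coil), standing in the cup of any one station; 60 mm above the bench, moving with the pad, which springs back. Travel 14 mm to a hard stop; it starts to give at about 1 N, then in proportion: between 3 and 11 N in all at 10 mm, each spring about twice as stiff as the next softer. They look alike; the softest mount is also lighter (about 0.22 kg, others 0.34).
- pad_b_top (a point): Centre of the top of the round pad (44 mm across, 16 mm thick, black top) of one loose spring mount (44 mm foot, open coil), standing in the cup of any one station; 60 mm above the bench, moving with the pad, which springs back. Travel 14 mm to a hard stop; it starts to give at about 1 N, then in proportion: between 3 and 11 N in all at 10 mm, each spring about twice as stiff as the next softer. They look alike; the softest mount is also lighter (about 0.22 kg, others 0.34).
- pad_c_top (a point): Centre of the top of the round pad (44 mm across, 16 mm thick, black top) of one loose spring mount (44 mm foot, open coil), standing in the cup of any one station; 60 mm above the bench, moving with the pad, which springs back. Travel 14 mm to a hard stop; it starts to give at about 1 N, then in proportion: between 3 and 11 N in all at 10 mm, each spring about twice as stiff as the next softer. They look alike; the softest mount is also lighter (about 0.22 kg, others 0.34).
- strip_1: White terminal strip, 16 x 50 x 17 mm, loose bystander; origin at the centre of its underside.
- strip_2: White terminal strip, 16 x 30 x 17 mm, loose bystander; origin at the centre of its underside.
- screwdriver: Screwdriver lying on the bench along its own x, loose bystander.
- screw_jar: Screw jar, 52 mm across, 60 mm high, loose bystander; origin at the centre of its underside.
- tape: Roll of black tape lying flat, 90 mm across, 19 mm high, loose bystander; origin at the centre of its underside.

How it is judged (in metres and radians):
On the way, in this order (a step that is already met when the one before it is completed fails the run):
1. all three pads have been pressed (the travel rings are pushed down), with every tag still up (value of joint each of ring_left, ring_middle, ring_right above 0.004 m and value of joint each of tag_left, tag_middle, tag_right below 0.006 m), for 0.1 s.
2. a tag is pushed down (value of joint any of tag_left, tag_middle, tag_right above 0.0115 m), for 0.1 s.
At the end, for the whole second after the job is handed in: The tag of the station with the softest mount (told by its weight on the station, under 2.75 N) is over 11.5 mm down, the other two under 6 mm; all travel rings are over 4 mm down; the pads are up, the mounts flat in their cups; bystanders rest within 25 mm of their starts (value of joint each of ring_left, ring_middle, ring_right above 0.004 m and ((value of joint tag_left above 0.0115 m and contact force between station_left and anything else below 2.75 N and value of joint each of tag_middle, tag_right below 0.006 m and contact force between each of station_middle, station_right and anything else above 2.75 N) or (value of joint tag_middle above 0.0115 m and contact force between station_middle and anything else below 2.75 N and value of joint each of tag_left, tag_right below 0.006 m and contact force between each of station_left, station_right and anything else above 2.75 N) or (value of joint tag_right above 0.0115 m and contact force between station_right and anything else below 2.75 N and value of joint each of tag_left, tag_middle below 0.006 m and contact force between each of station_left, station_middle and anything else above 2.75 N)) and height (world z) of pad_a_top between 0.056 and 0.064 m and height (world z) of pad_b_top between 0.056 and 0.064 m and height (world z) of pad_c_top between 0.056 and 0.064 m and angle between each of pad_a_top, pad_b_top, pad_c_top's own z axis and vertical below 0.05 rad and distance of each of pad_a_top, pad_b_top, pad_c_top from where it was at the start of the episode below 0.01 m and distance of each of strip_1, strip_2, screwdriver, screw_jar, tape from where it was at the start of the episode below 0.025 m and linear speed of each of strip_1, strip_2, screwdriver, screw_jar, tape below 0.02 m/s); the robot touches nothing.
It fails at once if two tags are pushed down (value of joint each of tag_middle, tag_right above 0.006 m or value of joint each of tag_left, tag_right above 0.006 m or value of joint each of tag_left, tag_middle above 0.006 m).
It fails at once if a mount is lifted (over 6 mm) or tipped (height (world z) of any of pad_a_top, pad_b_top, pad_c_top above 0.066 m or angle between any of pad_a_top, pad_b_top, pad_c_top's own z axis and vertical above 0.2 rad).
It fails at once if a bystander is lifted or moved over 25 mm (distance of any of strip_1, strip_2, screwdriver, screw_jar, tape from where it was at the start of the episode above 0.025 m).
It fails at once if a station or the mount in it is rammed with over 45 N (contact force between any of station_left, station_middle, station_right and anything else above 45 N).
It also fails if it takes over 51 s, if anything falls off the work surface, if the arm or the gripper's body presses on something with over 40 N, if the wrist force passes 120 N, or if a joint passes its speed limit or range.

ROBOT

A 6-joint arm with a two-finger parallel gripper is mounted at the origin on the work surface. World frame = base frame: x ahead of the robot, y to its left, z up, the work surface at z = 0. Lengths are in mm, angles in degrees, forces in N, time in s.
With the tool pointing down it reaches from about 325 to 850 mm from the base axis. Payload 4.4 kg.
Tool frame: the origin (TCP) lies midway between the tips of the shut fingers; the grasp point (between the pads) lies 19 mm behind it; z points along the fingers, y is the line along which they close (so a half turn about z gives the same grasp; the last joint's range is limited). The gripper opens to 94 mm and grips with 3 to 60 N. Pads are 16 mm wide; open, the fingers measure 119 mm over their backs; the gripper's body (75 mm by 177 mm) begins 78 mm behind the grasp point.
Start: joints at [63.913, 11.837, 88.321, -0, 79.842, -8.623], TCP at [172.568, 548.495, 205.447] pointing down, gripper open.
Joint ranges: [-156.59, 156.59], [-49.26, 127.26], [12.9, 141.05], [-63.56, 243.56], [4.71, 150.69], [-161.64, 161.64]. Speed limits (degrees/s): [159.86, 159.86, 180, 180, 180, 180].

INTERFACE

Orientations are given as [roll, pitch, yaw] about the fixed x, y, z axes, in that order (R = Rz(yaw) Ry(pitch) Rx(roll)).
In Python, from plant import r gives the robot as it stands.
- The arm moves only by the tool send_rows, never from a script. Its argument "increments" is a list of rows, each an object with "translation": the shift along the tool's x, y, z in m, a list of three; "yaw": the turn about the tool's z in units of 8 degrees (1.0 is 8 degrees); "gripper": the opening, from -1 (shut) to 1 (fully open). In form: [{"translation": [tx, ty, tz], "yaw": yaw, "gripper": gripper}, ...]. A call has 1 to 20 rows; each row shifts and turns the commanded pose from where the row before left it, along the tool's axes as they then stand; what a row does not reach is not made up. A row lasts 1/10 s, in which the tool goes at most 50 mm and 8.59 degrees, less where a joint would pass 70% of its speed; a pose out of reach is approached as far as the arm can. A call is refused whole if a number of a shift passes 0.05 or a number of a turn 1, either way. A call with a gripper value outside its range is refused whole. The fingers move at their own pace and stop on an object; "squeeze" is the grip in N (left out, the last holds). Time passes only in rows, so rows that do not move let the fingers close. It gives the time, the measured TCP pose, the force, the opening and the grip force at its end, in the units of the state.
- r.sense(): the state, without advancing time (a new reading comes with each control period).
- r.grab_frame(name): name is "scene" or "top"; returns the picture (480x640x3 uint8, red, green, blue); there is no depth.
- r.calibration(name): a dict with "intrinsics" (3x3 intrinsics, pixels), "xyz" and "rotation" of the camera in the world. Camera axes: x right, y down, z forward; pixel columns grow to the right and rows downward; lengths in mm; the calibration is good to about 2 mm. A picture is of the moment at which its call begins. calibration takes no time and is no camera call.
- r.close_job(): hands the job in; it is judged then, once.
The state is a dict: "time_s": time; "joint_pos": joint angles; "qd": joint speeds; "joint_torque": joint torques, N m; "tool_pos": TCP position; "eef_rot": TCP orientation; "force": force on the tool from outside, world axes, zero at the start; "ft_torque": the same for the moment, N m; "finger_gap": finger opening in mm; "grip_force": force on a finger pad.
Only numpy, scipy, OpenCV 4.12 (cv2) and the standard library are available. Lean on these libraries where they do the work, as an engineer would, in place of code of your own. Each camera call takes 0.05 s, during which the arm holds its last target. There are 200 camera calls.

## Working session

There is one attempt and no reset: what is moved stays moved. The work goes in short steps, Python scripts to look and compute and a tool call to move; the robot and the scene stay as the last step left them, time stands still between calls to the robot, and variables do not carry over. Pictures are saved under pics/ and viewed, at most 10 in all, crops included, and the job is handed in when it is done.

Besides the shell and the picture viewer there is one more tool, called after "Request:" as name(argument=value, ...) on one line, values as JSON. send_rows: Moves the arm, as the interface text tells. Its arguments: {"type":"object","properties":{"increments":{"type":"array"},"squeeze":{"type":"number"}},"required":["increments"]}

```bash
mkdir -p pics; python3 - <<'E'
from plant import r
import cv2
for n in("top","scene"):
    cv2.imwrite(f"pics/{n}0.png",r.grab_frame(n)[:,:,::-1]); print(n,r.calibration(n))
s=r.sense(); print(s["tool_pos"],s["eef_rot"],s["force"],s["finger_gap"])
E
```

```text
top {'intrinsics': array([[562.39788593,   0.        , 324.9509646 ],
       [  0.        , 562.39788593, 240.81952274],
       [  0.        ,   0.        ,   1.        ]]), 'xyz': array([ 429.2342484 ,   79.5529771 , 1065.56951249]), 'rotation': array([-170.40898185,   -0.38461918,  -89.85361579])}
scene {'intrinsics': array([[494.82538862,   0.        , 318.96582197],
       [  0.        , 494.82538862, 240.16279617],
       [  0.        ,   0.        ,   1.        ]]), 'xyz': array([1005.35971721,  532.73359223,  829.45471623]), 'rotation': array([-141.20951775,    0.88509126,  134.71657789])}
[172.25280813 547.8335832  204.41094773] [-1.79884127e+02 -1.65004149e-02  1.62537882e+02] [-0.39313412  0.17144883 -0.98911411] 94.10580420512926
```

View pics/top0.png

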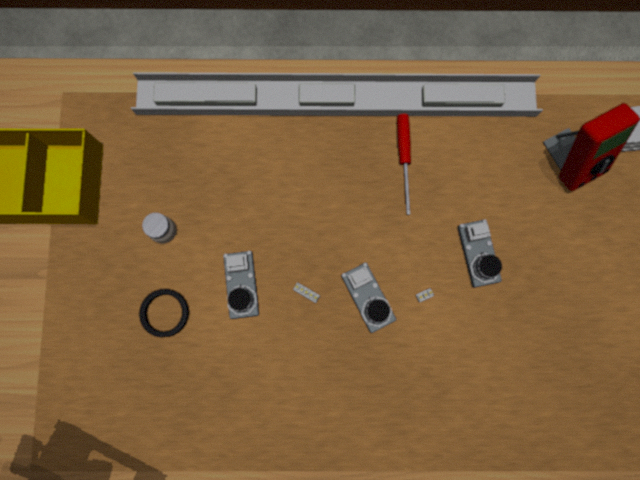

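View pics/scene0.png

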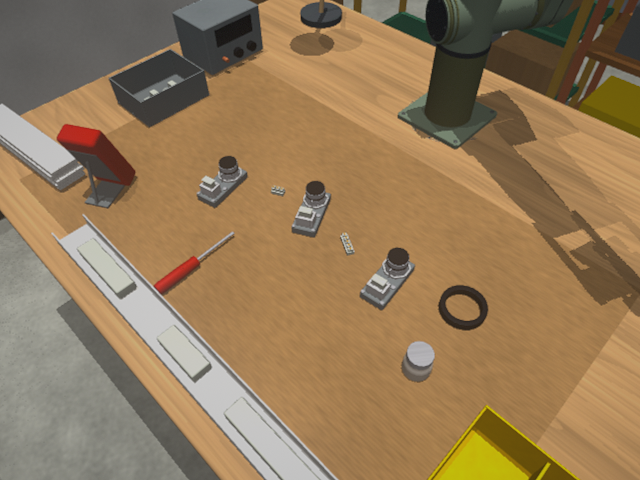

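Top view: pads near (241,300), (378,311), (488,266), with tags near (237,262), (360,277), (478,231). In the scene view the pads are near (398,257), (315,188), (228,162). Next I'll refine these.

```bash
cat > h.py <<'E'
import numpy as np,cv2
from scipy.spatial.transform import Rotation as R
from plant import r
def ray(n,uv):
    c=r.calibration(n); d=R.from_euler("xyz",c["rotation"],degrees=True).as_matrix()@np.linalg.inv(c["intrinsics"])@[*uv,1]
    return c["xyz"],d
def onz(n,uv,z):
    o,d=ray(n,uv); return o+d*(z-o[2])/d[2]
def proj(n,p):
    c=r.calibration(n); q=c["intrinsics"]@R.from_euler("xyz",c["rotation"],degrees=True).as_matrix().T@(np.array(p)-c["xyz"]); return q[:2]/q[2]
def blob(g,uv,rad,lo,hi):
    x,y=map(int,uv); m=np.zeros_like(g); cv2.circle(m,(x,y),rad,255,-1)
    m&=cv2.inRange(g,lo,hi); k,l,st,c=cv2.connectedComponentsWithStats(m)
    if k<2: return None
    i=1+st[1:,4].argmax(); return c[i],st[i]
E
python3 - <<'E'
from h import *
T={"top":[(241,300),(378,311),(488,266)],"scene":[(398,257),(315,188),(228,162)]}
G={"top":[(237,262),(360,277),(478,231)],"scene":[(380,283),(307,213),(210,185)]}
rows=[]
for n in T:
    im=cv2.imread(f"pics/{n}0.png"); g=cv2.cvtColor(im,6)
    for a,b in zip(T[n],G[n]):
        c,st=blob(g,a,16,0,45); print(n,"pad",c,st,onz(n,c,60).round(1))
        c,st=blob(g,b,12,185,255) ; print("  tag",c,st,onz(n,c,59).round(1))
    cs=[cv2.resize(im[int((a[1]+b[1])/2)-33:int((a[1]+b[1])/2)+33,int((a[0]+b[0])/2)-33:int((a[0]+b[0])/2)+33],(264,264),interpolation=cv2.INTER_CUBIC) for a,b in zip(T[n],G[n])]
    rows.append(np.hstack(cs))
cv2.imwrite("pics/crop.png",np.vstack(rows))
E
```

```text
top pad [239.48548813 298.64116095] [229 288  24  22 379] [494.2 225.2  60. ]Traceback (most recent call last):
  File "<stdin>", line 9, in <module>
TypeError: cannot unpack non-iterable NoneType object
```

```bash
cat > m.py <<'E'
from h import *
T={"top":[(240,299),(378,311),(488,266)],"scene":[(398,255),(315,187),(228,161)]}
G={"top":[(236,262),(360,277),(478,231)],"scene":[(380,283),(307,213),(210,185)]}
rows=[]
for n in T:
    im=cv2.imread(f"pics/{n}0.png"); g=cv2.cvtColor(im,6)
    for a,b in zip(T[n],G[n]):
        c,st=blob(g,a,16,0,45); print(n,"pad",c.round(1),st,onz(n,c,60).round(1))
        x,y=b; hi=int(g[y-10:y+10,x-10:x+10].max()); q=blob(g,b,12,int(hi*.88),255)
        print("  tag",hi,q[0].round(1),q[1],onz(n,q[0],59).round(1))
    cs=[cv2.resize(im[int((a[1]+b[1])/2)-33:int((a[1]+b[1])/2)+33,int((a[0]+b[0])/2)-33:int((a[0]+b[0])/2)+33],(264,264),interpolation=cv2.INTER_CUBIC) for a,b in zip(T[n],G[n])]
    rows.append(np.hstack(cs))
cv2.imwrite("pics/crop.png",np.vstack(rows))
E
python3 m.py
```

```text
top pad [239.5 298.6] [229 288  24  22 379] [494.2 225.2  60. ]
  tag 163 [235.5 261.7] [226 255  21  16 228] [560.6 234.4  59. ]
top pad [377.8 310.5] [367 300  22  22 370] [473.9 -21.   60. ]
  tag 165 [360.8 276.7] [351 267  21  21 235] [534.1   8.6  59. ]
top pad [489.3 265.4] [476 255  26  22 382] [ 555.4 -223.4   60. ]
  tag 164 [479.7 227.8] [468 221  21  14 152] [ 624.5 -209.2   59. ]Traceback (most recent call last):
  File "m.py", line 8, in <module>
    c,st=blob(g,a,16,0,45); print(n,"pad",c.round(1),st,onz(n,c,60).round(1))
    ^^^^
TypeError: cannot unpack non-iterable NoneType object
```

```bash
sed -i 's/blob(g,a,16,0,45)/blob(g,a,14,0,45 if n=="top" else 75)/' m.py; python3 m.py
```

```text
top pad [239.5 298.6] [229 288  24  22 379] [494.2 225.2  60. ]
  tag 163 [235.5 261.7] [226 255  21  16 228] [560.6 234.4  59. ]
top pad [377.8 310.5] [367 300  22  22 370] [473.9 -21.   60. ]
  tag 165 [360.8 276.7] [351 267  21  21 235] [534.1   8.6  59. ]
top pad [489.3 265.4] [476 255  26  22 382] [ 555.4 -223.4   60. ]
  tag 164 [479.7 227.8] [468 221  21  14 152] [ 624.5 -209.2   59. ]
scene pad [397.9 255.9] [388 248  21  17 275] [495.6 226.9  60. ]
  tag 209 [378.7 279.2] [371 274  16  11  88] [562.5 235.1  59. ]
scene pad [314.9 187.6] [306 181  18  15 194] [475.8 -20.9  60. ]
  tag 210 [305.  209.4] [299 206  13   7  57] [535.    8.9  59. ]
scene pad [227.2 162. ] [219 156  17  13 172] [ 556.9 -224.4   60. ]
  tag 209 [207.6 179.4] [202 176  13   8  51] [ 622.6 -212.2   59. ]
```

View pics/crop.png

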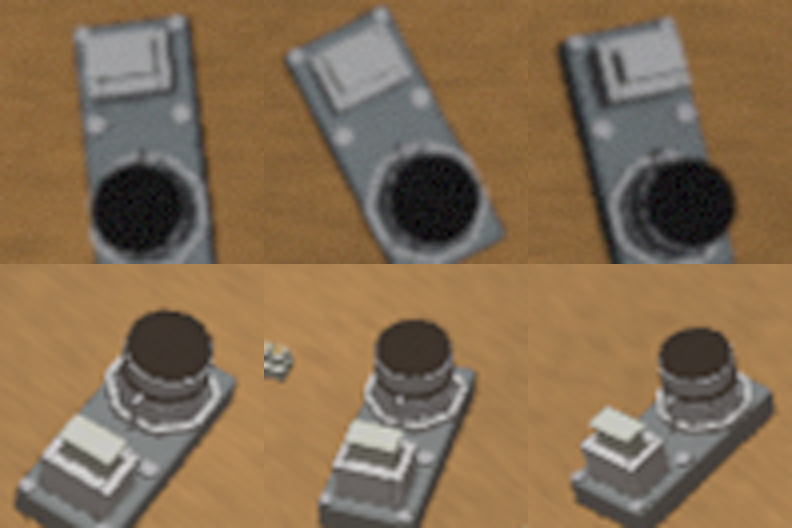

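Request:
send_rows(increments=[{"translation": [-0.0337, -0.0176, 0], "yaw": 0, "gripper": -1}, {"translation": [-0.0337, -0.0176, 0], "yaw": 0, "gripper": -1}, {"translation": [-0.0337, -0.0176, 0], "yaw": 0, "gripper": -1}, {"translation": [-0.0337, -0.0176, 0.01], "yaw": 0, "gripper": -1}, {"translation": [-0.0337, -0.0176, 0.01], "yaw": 0, "gripper": -1}, {"translation": [-0.0337, -0.0176, 0.01], "yaw": 0, "gripper": -1}, {"translation": [-0.0337, -0.0176, 0.01], "yaw": 0, "gripper": -1}, {"translation": [-0.0337, -0.0176, 0.015], "yaw": 0, "gripper": -1}, {"translation": [-0.0337, -0.0176, 0.015], "yaw": 0, "gripper": -1}, {"translation": [-0.0337, -0.0176, 0.015], "yaw": 0, "gripper": -1}, {"translation": [-0.0337, -0.0176, 0.015], "yaw": 0, "gripper": -1}, {"translation": [-0.0337, -0.0176, 0.015], "yaw": 0, "gripper": -1}, {"translation": [0, 0, 0], "yaw": 0, "gripper": -1}, {"translation": [0, 0, 0], "yaw": 0, "gripper": -1}, {"translation": [0, 0, 0], "yaw": 0, "gripper": -1}])

```text
time_s: 1.6
tool_pos: [494.3, 226.4, 90.6]
eef_rot: [180.0, -0.0, 162.6]
force: [0.2, 0.2, 0.5]
finger_gap: 0.5
grip_force: 0.0
```

```bash
cat > avg.py <<'E'
from h import *
F=[];P=[];W=[]
for i in range(8):
    im=r.grab_frame("scene"); s=r.sense(); F.append(s["force"]);P.append(s["tool_pos"]);W.append(s["eef_rot"])
print(s["time_s"],"F",np.mean(F,0).round(2),np.std(F,0).round(2),"P",np.mean(P,0).round(2),np.std(P,0).round(2),W[-1].round(2),s["finger_gap"])
E
python3 avg.py
```

```text
2.0 F [ 0.29  0.24 -0.  ] [0.34 0.42 0.37] P [494.56 226.58  90.95] [0.16 0.23 0.1 ] [1.7999e+02 2.0000e-02 1.6259e+02] 0.5162174195896851
```

Request:
send_rows(increments=[{"translation": [0, 0, 0.01], "yaw": 0, "gripper": -1}, {"translation": [0, 0, 0.01], "yaw": 0, "gripper": -1}, {"translation": [0, 0, 0.006], "yaw": 0, "gripper": -1}, {"translation": [0, 0, 0.003], "yaw": 0, "gripper": -1}, {"translation": [0, 0, 0.002], "yaw": 0, "gripper": -1}, {"translation": [0, 0, 0.002], "yaw": 0, "gripper": -1}, {"translation": [0, 0, 0.002], "yaw": 0, "gripper": -1}, {"translation": [0, 0, 0.002], "yaw": 0, "gripper": -1}, {"translation": [0, 0, 0.002], "yaw": 0, "gripper": -1}, {"translation": [0, 0, 0], "yaw": 0, "gripper": -1}, {"translation": [0, 0, 0], "yaw": 0, "gripper": -1}])

```text
time_s: 3.1
tool_pos: [494.7, 225.6, 51.7]
eef_rot: [-180.0, -0.0, 162.5]
force: [-3.9, -2.0, 5.1]
finger_gap: 0.3
grip_force: 2.5
```

```bash
python3 avg.py
```

```text
3.5 F [-3.43 -1.57  4.81] [0.55 0.45 0.39] P [494.78 225.58  51.62] [0.01 0.01 0.04] [-1.7998e+02 -2.0000e-02  1.6254e+02] 0.2561774964965631
```

Request:
send_rows(increments=[{"translation": [0, 0, -0.005], "yaw": 0, "gripper": -1}, {"translation": [0, 0, -0.005], "yaw": 0, "gripper": -1}, {"translation": [0, 0, -0.01], "yaw": 0, "gripper": -1}, {"translation": [0, 0, -0.018], "yaw": 0, "gripper": -1}, {"translation": [-0.0069, -0.0302, 0], "yaw": 0, "gripper": -1}, {"translation": [-0.0069, -0.0302, 0], "yaw": 0, "gripper": -1}, {"translation": [-0.0069, -0.0302, 0], "yaw": 0, "gripper": -1}, {"translation": [-0.0069, -0.0302, 0], "yaw": 0, "gripper": -1}, {"translation": [-0.0069, -0.0302, 0], "yaw": 0, "gripper": -1}, {"translation": [-0.0069, -0.0302, 0], "yaw": 0, "gripper": -1}, {"translation": [-0.0069, -0.0302, 0], "yaw": 0, "gripper": -1}, {"translation": [-0.0069, -0.0302, 0], "yaw": 0, "gripper": -1}, {"translation": [0, 0, 0], "yaw": 0, "gripper": -1}, {"translation": [0, 0, 0], "yaw": 0, "gripper": -1}])

```text
time_s: 4.9
tool_pos: [475.8, -21.7, 90.0]
eef_rot: [180.0, 0.1, 162.4]
force: [-0.3, 0.5, 0.6]
finger_gap: 0.3
grip_force: 0.0
```

```bash
python3 avg.py
```

```text
5.3 F [-0.1  -0.02  0.1 ] [0.7  0.35 0.51] P [475.28 -20.55  89.56] [0.15 0.22 0.15] [179.99   0.   162.6 ] 0.5688658416434507
```

Request:
send_rows(increments=[{"translation": [0, 0, 0.01], "yaw": 0, "gripper": -1}, {"translation": [0, 0, 0.01], "yaw": 0, "gripper": -1}, {"translation": [0, 0, 0.006], "yaw": 0, "gripper": -1}, {"translation": [0, 0, 0.003], "yaw": 0, "gripper": -1}, {"translation": [0, 0, 0.002], "yaw": 0, "gripper": -1}, {"translation": [0, 0, 0.002], "yaw": 0, "gripper": -1}, {"translation": [0, 0, 0.002], "yaw": 0, "gripper": -1}, {"translation": [0, 0, 0.002], "yaw": 0, "gripper": -1}, {"translation": [0, 0, 0.002], "yaw": 0, "gripper": -1}, {"translation": [0, 0, 0], "yaw": 0, "gripper": -1}, {"translation": [0, 0, 0], "yaw": 0, "gripper": -1}])

```text
time_s: 6.4
tool_pos: [474.1, -21.1, 51.1]
eef_rot: [-180.0, -0.1, 162.5]
force: [-6.2, 1.4, 9.3]
finger_gap: 0.8
grip_force: 4.8
```

```bash
python3 avg.py
```

```text
6.8 F [-6.16  1.52  9.73] [0.61 0.33 0.41] P [474.09 -21.12  51.16] [0.02 0.01 0.02] [-1.7998e+02 -1.4000e-01  1.6254e+02] 0.47842122102556234
```

Request:
send_rows(increments=[{"translation": [0, 0, -0.005], "yaw": 0, "gripper": -1}, {"translation": [0, 0, -0.005], "yaw": 0, "gripper": -1}, {"translation": [0, 0, -0.01], "yaw": 0, "gripper": -1}, {"translation": [0, 0, -0.018], "yaw": 0, "gripper": -1}, {"translation": [-0.0173, -0.0212, 0], "yaw": 0, "gripper": -1}, {"translation": [-0.0173, -0.0212, 0], "yaw": 0, "gripper": -1}, {"translation": [-0.0173, -0.0212, 0], "yaw": 0, "gripper": -1}, {"translation": [-0.0173, -0.0212, 0], "yaw": 0, "gripper": -1}, {"translation": [-0.0173, -0.0212, 0], "yaw": 0, "gripper": -1}, {"translation": [-0.0173, -0.0212, 0], "yaw": 0, "gripper": -1}, {"translation": [-0.0173, -0.0212, 0], "yaw": 0, "gripper": -1}, {"translation": [-0.0173, -0.0212, 0], "yaw": 0, "gripper": -1}, {"translation": [0, 0, 0], "yaw": 0, "gripper": -1}, {"translation": [0, 0, 0], "yaw": 0, "gripper": -1}])

```text
time_s: 8.2
tool_pos: [556.5, -225.0, 88.6]
eef_rot: [180.0, 0.0, 162.5]
force: [0.1, 0.5, -0.1]
finger_gap: 0.4
grip_force: 0.0
```

```bash
python3 avg.py
```

```text
8.6 F [ 0.05  0.08 -0.06] [0.35 0.5  0.42] P [ 555.98 -223.74   88.44] [0.11 0.23 0.07] [180.     0.   162.58] 0.4254019522822813
```

Request:
send_rows(increments=[{"translation": [0, 0, 0.01], "yaw": 0, "gripper": -1}, {"translation": [0, 0, 0.01], "yaw": 0, "gripper": -1}, {"translation": [0, 0, 0.006], "yaw": 0, "gripper": -1}, {"translation": [0, 0, 0.003], "yaw": 0, "gripper": -1}, {"translation": [0, 0, 0.002], "yaw": 0, "gripper": -1}, {"translation": [0, 0, 0.002], "yaw": 0, "gripper": -1}, {"translation": [0, 0, 0.002], "yaw": 0, "gripper": -1}, {"translation": [0, 0, 0.002], "yaw": 0, "gripper": -1}, {"translation": [0, 0, 0.002], "yaw": 0, "gripper": -1}, {"translation": [0, 0, 0], "yaw": 0, "gripper": -1}, {"translation": [0, 0, 0], "yaw": 0, "gripper": -1}])

```text
time_s: 9.7
tool_pos: [556.2, -224.7, 49.6]
eef_rot: [-180.0, -0.0, 162.5]
force: [-1.8, 1.8, 3.2]
finger_gap: 0.3
grip_force: 1.6
```

```bash
python3 avg.py
```

```text
10.1 F [-2.35  1.2   3.13] [0.6  0.36 0.55] P [ 556.17 -224.67   49.52] [0.01 0.01 0.05] [-1.8000e+02 -1.0000e-02  1.6254e+02] 0.21830427051441156
```

Request:
send_rows(increments=[{"translation": [0, 0, -0.005], "yaw": 0, "gripper": -1}, {"translation": [0, 0, -0.005], "yaw": 0, "gripper": -1}, {"translation": [0, 0, -0.01], "yaw": 0, "gripper": -1}, {"translation": [0, 0, -0.018], "yaw": 0, "gripper": -1}, {"translation": [-0.015, 0.008, 0], "yaw": 0, "gripper": -1}, {"translation": [-0.015, 0.008, 0], "yaw": 0, "gripper": -1}, {"translation": [-0.015, 0.008, 0], "yaw": 0, "gripper": -1}, {"translation": [-0.015, 0.008, 0], "yaw": 0, "gripper": -1}, {"translation": [0, 0, 0], "yaw": 0, "gripper": -1}, {"translation": [0, 0, 0], "yaw": 0, "gripper": -1}])

```text
time_s: 11.1
tool_pos: [623.0, -212.3, 87.7]
eef_rot: [-180.0, 0.0, 162.6]
force: [0.0, 0.2, -0.6]
finger_gap: 0.3
grip_force: 0.0
```

```bash
python3 avg.py; python3 - <<'E'
from h import *
im=r.grab_frame("scene")[:,:,::-1]
cv2.imwrite("pics/chk.png",np.hstack([cv2.resize(im[y-33:y+33,x-33:x+33],(264,264),interpolation=cv2.INTER_CUBIC) for x,y in[(390,270),(311,200),(219,173)]]))
E
```

```text
11.5 F [-0.03  0.14  0.09] [0.52 0.54 0.32] P [ 622.46 -212.33   87.49] [0.16 0.04 0.04] [-180.     -0.    162.51] 0.17602762460035326
```

View pics/chk.png

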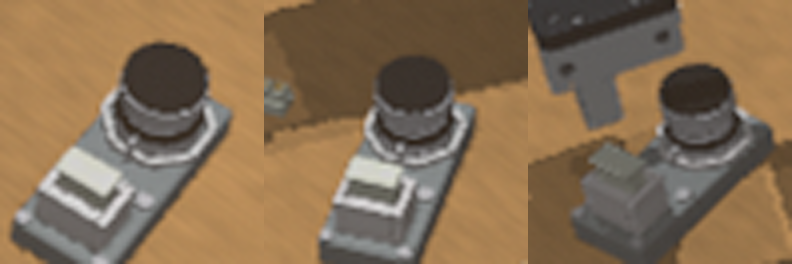

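The crops show all three rings down low on the springs and all tags up. The shut fingers are above the right tag. The right spring is softest: 3.1 N at 10.5 mm, against 4.8 N at 8.4 mm (left) and 9.7 N at 8.8 mm (middle).

Request:
send_rows(increments=[{"translation": [0, 0, 0.01], "yaw": 0, "gripper": -1}, {"translation": [0, 0, 0.01], "yaw": 0, "gripper": -1}, {"translation": [0, 0, 0.005], "yaw": 0, "gripper": -1}, {"translation": [0, 0, 0.002], "yaw": 0, "gripper": -1}, {"translation": [0, 0, 0.002], "yaw": 0, "gripper": -1}, {"translation": [0, 0, 0.002], "yaw": 0, "gripper": -1}, {"translation": [0, 0, 0.002], "yaw": 0, "gripper": -1}, {"translation": [0, 0, 0.002], "yaw": 0, "gripper": -1}, {"translation": [0, 0, 0.002], "yaw": 0, "gripper": -1}, {"translation": [0, 0, 0.002], "yaw": 0, "gripper": -1}, {"translation": [0, 0, 0.0015], "yaw": 0, "gripper": -1}, {"translation": [0, 0, 0], "yaw": 0, "gripper": -1}, {"translation": [0, 0, 0], "yaw": 0, "gripper": -1}])

```text
time_s: 12.85
tool_pos: [623.4, -212.4, 46.7]
eef_rot: [-180.0, 0.0, 162.5]
force: [0.5, 0.4, 0.4]
finger_gap: 0.3
grip_force: 0.0
```

```bash
python3 avg.py
```

```text
13.25 F [-0.45  0.09  0.1 ] [0.53 0.56 0.44] P [ 623.19 -212.28   46.86] [0.07 0.06 0.07] [-1.8000e+02  1.0000e-02  1.6253e+02] 0.34549610173679246
```

Request:
send_rows(increments=[{"translation": [0, 0, 0.001], "yaw": 0, "gripper": -1}, {"translation": [0, 0, 0], "yaw": 0, "gripper": -1}, {"translation": [0, 0, 0], "yaw": 0, "gripper": -1}])

```text
time_s: 13.55
tool_pos: [623.3, -212.3, 46.4]
eef_rot: [-180.0, 0.0, 162.5]
force: [-0.5, -0.2, 2.3]
finger_gap: 0.5
grip_force: 1.2
```

Request:
send_rows(increments=[{"translation": [0, 0, 0.001], "yaw": 0, "gripper": -1}, {"translation": [0, 0, 0], "yaw": 0, "gripper": -1}, {"translation": [0, 0, 0], "yaw": 0, "gripper": -1}])

```text
time_s: 13.85
tool_pos: [623.3, -212.3, 46.3]
eef_rot: [-180.0, 0.0, 162.5]
force: [-2.4, 0.4, 7.0]
finger_gap: 0.6
grip_force: 3.3
```

At the stop: 7 N and no further travel. I'll lift off and check.

Request:
send_rows(increments=[{"translation": [0, 0, -0.005], "yaw": 0, "gripper": -1}, {"translation": [0, 0, -0.01], "yaw": 0, "gripper": -1}, {"translation": [0, 0, -0.03], "yaw": 0, "gripper": -1}, {"translation": [0, 0, -0.04], "yaw": 0, "gripper": -1}, {"translation": [0, 0, -0.04], "yaw": 0, "gripper": -1}, {"translation": [0, 0, 0], "yaw": 0, "gripper": -1}, {"translation": [0, 0, 0], "yaw": 0, "gripper": -1}, {"translation": [0, 0, 0], "yaw": 0, "gripper": -1}])

```text
time_s: 14.65
tool_pos: [622.0, -211.7, 168.4]
eef_rot: [180.0, -0.2, 162.5]
force: [-1.0, 0.4, -0.3]
finger_gap: 0.6
grip_force: 0.0
```

```bash
python3 - <<'E'
from h import *
im=r.grab_frame("scene")[:,:,::-1]
cv2.imwrite("pics/end.png",np.hstack([cv2.resize(im[y-33:y+33,x-33:x+33],(264,264),interpolation=cv2.INTER_CUBIC) for x,y in[(390,270),(311,200),(219,173)]]))
E
```

```text
(no output)
```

View pics/end.png

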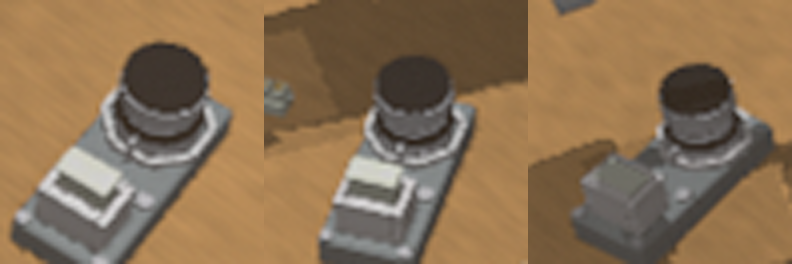

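The right tag is flush with its guide, the other two are up, and the pads are up with the rings down.

```bash
python3 -c "
from plant import r
print(r.close_job())"
```

```text
the job is handed in; nothing more can be done
None
```

I pressed all three pads, found the right mount softest, pushed the right tag fully down with the other two left up, and handed the job in at about 15 s; the hand-in call gave no verdict.

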